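Fit the welder's fuse and close the fuse box

TASK

Three white fuses of different lengths lie on the bench. Press the one that fits between the two spring clips of the open fuse box (the middle-sized one) straight down until it snaps fully home and let it go, then gently lower the hinged cover until it is fully closed, without slamming it. Leave everything else on the bench where it is.

Things in the scene. Friction and masses are not known exactly. Their poses are not given: they have to be found in the camera images.
- fuse_mid (a point): Centre of the right fuse: white square ceramic bar 80 long x 30 x 30 mm with round steel end caps, 108 mm over all, 0.15 to 0.32 kg. Lies flat, x along its length, z up; centre 15 mm above its underside. Each cap is 28 mm across for 6 mm, then tapers over the last 8 mm to a 6 mm flat end; the tapers spread the clips.
- fusebox: Fixed open-topped grey steel fuse box, origin at the middle of its underside on the bench. x from its front to its hinge side, y along the hinge and the seated fuse, z up. Outside 150 (x) x 170 (y) x 80 mm high, walls and floor 3 mm. Along the inside of the front wall, beyond x -46 mm, lies a terminal strip 50 mm long whose top is 17 mm above the bench.
- clips_mid (a point): Centre of the fuse when snapped home: mid-box, 45 mm above the bench, axes as the box; the fuse then lies along y. It rests on two black blocks, 34 mm in x, 24 to 38 mm either side of the middle in y, tops 30 mm above the bench; between and beside them is room for fingers. Pressing it past the clips takes about 5 to 15 N, in the last 20 mm of travel.
- clip_l (a joint): Spread of the copper spring clip at the +y end of the fuse (rad): 0 with no fuse, about 0.1 as the fuse passes, 0.01 to 0.03 with it home. Clip 26 mm wide; its rounded nose is 51 mm from the box's middle in y, 55 mm above the bench, and lies over the fuse's taper once it has snapped home.
- clip_r (a joint): The same for the clip at the -y end.
- hinge_mid (a point): Middle of the cover's hinge line, at the box's rear upper edge, 80 mm above the bench and 77 mm in x from clips_mid; fixed axes as the box (x away from the box, y along the hinge, z up).
- cover (a joint): Angle of the cover (rad): 0 fully closed, flat on the box; 1.57 upright; up to 1.95 leaning back. Its stiff hinge stays where it is left; about 2 to 4 N near the free edge moves it. It can be pushed shut from behind and above; the can stands behind one half of it.
- cover_edge (a point): Middle of the free edge of the grey steel cover, on its outer face (top face when closed). Cover: 154 mm from hinge to free edge, 178 mm wide, outer face 3.5 mm from the hinge line; a tab 30 mm wide stands out 11 mm from the middle of the free edge. Axes turn with it: -x from hinge to free edge, z outward from the outer face.
- fuse_short_mid (a point): Centre of the fuse that is too short (76 mm over all, 30 x 30 mm section), lying flat, x along it. Leave alone.
- fuse_long_mid (a point): Centre of the fuse that is too long (148 mm over all, 30 x 30 mm section), lying flat, x along it. Leave alone.
- square_mid (a point): Middle of a dark triangular steel welding square, about 110 x 75 mm and 18 mm high. Leave alone.
- can_mid (a point): Half-way up a tall bare metal spray can, 66 mm across and 210 mm high with its cap, standing close behind one half of the open cover. Leave alone.
- tin_mid (a point): Half-way up a low dark tin, 68 mm across and 50 mm high, standing behind the other half of the open cover. Leave alone.
- bottle_mid (a point): About half-way up a white plastic bottle, 56 mm across and 170 mm high, standing in front to one side of the box. Leave alone.
- disc_mid (a point): Centre of a black grinding disc, 76 mm across and 8 mm thick, lying flat in front to the other side of the box. Leave alone.
- bolt_mid (a point): Half-way up a steel bolt standing on its 28 mm wide head, 60 mm high, close beside one end of the right fuse (about 45 mm along and 45 mm across from its centre). Leave alone.
Not all that is in view belongs to the job. Leave any blue or purple look-alike of the fusebox alone.

How it is judged:
On the way, in this order (a step that is already met when the one before it is completed fails the run):
1. the fuse is snapped home between the clips and let go, the cover still open (z of fuse_mid in the frame of clips_mid between -0.003 and 0.003 m and x of fuse_mid in the frame of clips_mid between -0.008 and 0.008 m and y of fuse_mid in the frame of clips_mid between -0.005 and 0.005 m and angle between the x axis of fuse_mid and the y axis of clips_mid, either way round below 0.15 rad and value of joint cover above 0.8 rad and contact force between the fingers and fuse below 0.2 N), for 0.2 s.
2. the cover is closed (value of joint cover below 0.04 rad), for 0.2 s.
At the end, for the whole second after the job is handed in: the middle-sized fuse lies snapped home between the clips (centre within 3 mm of home in height, 5 mm along and 8 mm across, within 0.15 rad of the clips' line), and the cover is fully closed (within 0.04 rad) (z of fuse_mid in the frame of clips_mid between -0.003 and 0.003 m and x of fuse_mid in the frame of clips_mid between -0.008 and 0.008 m and y of fuse_mid in the frame of clips_mid between -0.005 and 0.005 m and angle between the x axis of fuse_mid and the y axis of clips_mid, either way round below 0.15 rad and value of joint cover below 0.04 rad); the robot touches nothing.
It fails at once if something else on the bench (another fuse, the square, can, tin, bottle, disc or bolt) is moved more than 30 mm or knocked over (distance of any of fuse_short_mid, fuse_long_mid, square_mid, can_mid, tin_mid, bottle_mid, disc_mid, bolt_mid from where it was at the start of the episode above 0.03 m).
It fails at once if the cover is slammed (faster than 2.5 rad/s in its last 0.3 rad) (value of joint cover below 0.3 rad and velocity of joint cover below -2.5 rad/s).
It also fails if it takes over 58 s, if anything falls off the work surface, if the arm or the gripper's body presses on something with over 40 N, if the wrist force passes 120 N, or if a joint passes its speed limit or range.

ROBOT

A 6-joint arm with a two-finger parallel gripper is mounted at the origin on the work surface. World frame = base frame: x ahead of the robot, y to its left, z up, the work surface at z = 0. Lengths are in m, angles in rad, forces in N, time in s.
With the tool pointing down it reaches from about 0.275 to 1 m from the base axis. Payload 8.4 kg.
Tool frame: the origin (TCP) lies on the front face of the gripper's body, between the roots of the fingers; the fingertips stand 73 mm ahead of it and the grasp point (between the pads) lies ctrl.grip_depth ahead of it (ctrl.grip_depth is the distance from the TCP to the grasp point, in m); x points along the fingers, y is the direction in which the jaws open and shut, and the axes are right-handed (so a half turn about x gives the same grasp; the last joint's range is limited). The gripper opens to 85 mm and grips with 20 to 120 N. Pads are 22 mm wide; open, the fingers measure 114 mm over their backs; the gripper's body (76 mm by 85 mm) begins 54 mm behind the grasp point. The pads swing forward as they close: fully open they stand 13 mm farther back than shut.
Start: joints at [-1.344, 0.353, 1.633, -0, 1.155, -0.002], TCP at [0.142, -0.609, 0.304] pointing down, gripper open.
Joint ranges: [-2.63, 2.63], [-0.92, 2.1], [0.06, 2.66], [-1.3, 4.44], [0, 2.69], [-3.02, 3.02]. Speed limits (rad/s): [2.22, 2.22, 2.79, 3.14, 3.14, 3.14].

INTERFACE

Orientations are given as a 3x3 rotation matrix whose columns are the frame's x, y, z axes.
In Python, from bench import ctrl, eoat, kin, cams, order, read_time, read_qpos, read_joint_vel, read_joint_torque, read_position, read_tcp_rot, read_ft_force, read_torque, read_grip_width gives the robot as it stands. The module is installed in compiled form; this text tells all that it offers. Calls block until the motion is done:
- ctrl.move_to(position, orientation): joint-space move of the TCP to a pose.
- ctrl.movel(position, attitude=None, rate=0.15, max_force=None): straight line of the TCP; attitude=None keeps the orientation; rate is the mean speed in m/s. With max_force (N) it stops when the force on the tool has changed by that much, and returns True; else False.
- ctrl.set_joints(angles): joint-space move.
- eoat.grip(opening): opening from 0.0 (shut) to 1.0 (fully open); the grip force is fixed at half the most; returns when the fingers have stopped.
- ctrl.pause(seconds).
- kin.solve_ik(position, orientation): joint angles nearest the present ones, or None.
- cams.camera(name): name is "side" or "top" or "wrist"; returns a dict with "image" (480x640x3 uint8, red, green, blue), "fx", "fy", "cx", "cy" (pixels), "view" (4x4, takes a point from world to camera coordinates); the wrist camera has in their place "T_tool_cam" (4x4, takes a point from camera to tool coordinates, whose origin is the TCP and whose axes are the tool frame's). Camera axes: x right, y down, z forward; pixel columns grow to the right and rows downward; lengths in m; the calibration is good to about 2 mm. A picture is of the moment at which its call begins: read the wrist's pose just before it. There is no depth.
A pose or a line that the arm cannot do raises ctrl.MotionError and nothing moves.
- order.sign_off(): hands the job in, once; it reports no verdict.
Readings, each from a call of its own:
- read_time(): time.
- read_qpos(): joint angles.
- read_joint_vel(): joint speeds.
- read_joint_torque(): joint torques, N m.
- read_position(): TCP position.
- read_tcp_rot(): TCP orientation.
- read_ft_force(): force on the tool from outside, world axes, zero at the start.
- read_torque(): the same for the moment, N m.
- read_grip_width(): opening from 0.0 (shut) to 1.0 (fully open).
Only numpy, scipy, OpenCV 4.12 (cv2) and the standard library are available. Lean on these libraries where they do the work, as an engineer would, in place of code of your own. Each camera call takes 0.05 s, during which the arm holds its last target. There are 200 camera calls.

## Working session

There is one attempt and no reset: what is moved stays moved. The work goes in short steps, each a Python script; the robot and the scene stay as the last script left them, time stands still between calls to the robot, and variables do not carry over. Pictures are saved under pics/ and viewed, about 8 in all and at most 12, crops included, and the job is handed in when it is done.

```bash
mkdir -p pics; cat > h.py <<'E'
import numpy as np, cv2
from bench import *
def shot(name,fn=None):
    p=np.array(read_position());R=np.array(read_tcp_rot())
    c=cams.camera(name); im=c["image"]
    if name=="wrist":
        T=np.eye(4);T[:3,:3]=R;T[:3,3]=p
        M=T@np.array(c["T_tool_cam"])
    else: M=np.linalg.inv(np.array(c["view"]))
    if fn: cv2.imwrite("pics/"+fn,cv2.cvtColor(im,cv2.COLOR_RGB2BGR))
    return dict(im=im,M=M,c=c)
def ray(s,u,v):
    c=s["c"];d=s["M"][:3,:3]@np.array([(u-c["cx"])/c["fx"],(v-c["cy"])/c["fy"],1]);return s["M"][:3,3],d
def onz(s,u,v,z):
    o,d=ray(s,u,v);return o+d*(z-o[2])/d[2]
def proj(s,P):
    q=np.linalg.inv(s["M"])@np.append(P,1);c=s["c"];return np.array([c["cx"]+c["fx"]*q[0]/q[2],c["cy"]+c["fy"]*q[1]/q[2]])
def down(a):  # jaws open along world angle a
    x=np.array([0,0,-1.]);y=np.array([np.cos(a),np.sin(a),0]);return np.stack([x,y,np.cross(x,y)],1)
E
python3 - <<'E'
from h import *
a=shot("top","top.png");b=shot("side","side.png")
np.set_printoptions(precision=3,suppress=True)
for s in (a,b): print(s["M"],s["c"]["fx"])
print(read_time(),ctrl.grip_depth,read_tcp_rot())
E
```

```text
[[ 0.028 -0.993  0.117  0.293]
 [-1.    -0.029 -0.012 -0.015]
 [ 0.015 -0.117 -0.993  1.376]
 [ 0.     0.     0.     1.   ]] 485.75896833826084
[[-0.993 -0.043  0.11   0.306]
 [-0.115  0.536 -0.837  1.024]
 [-0.023 -0.843 -0.537  0.777]
 [ 0.     0.     0.     1.   ]] 483.0972894895799
0.1 0.0539 [[-0.     0.227 -0.974]
 [ 0.001 -0.974 -0.227]
 [-1.    -0.001  0.   ]]
```

View pics/top.png

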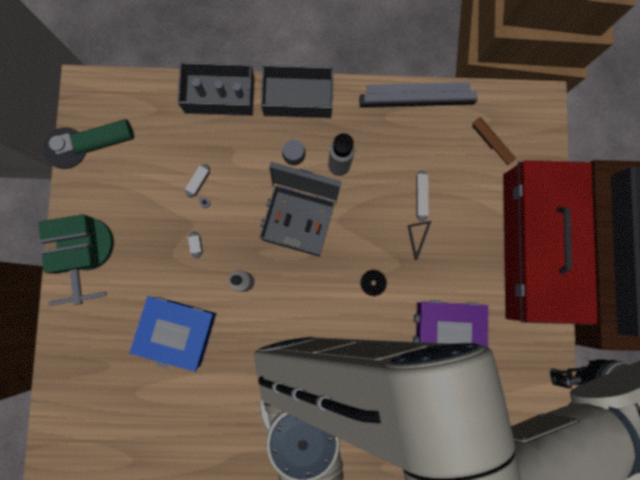

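View pics/side.png

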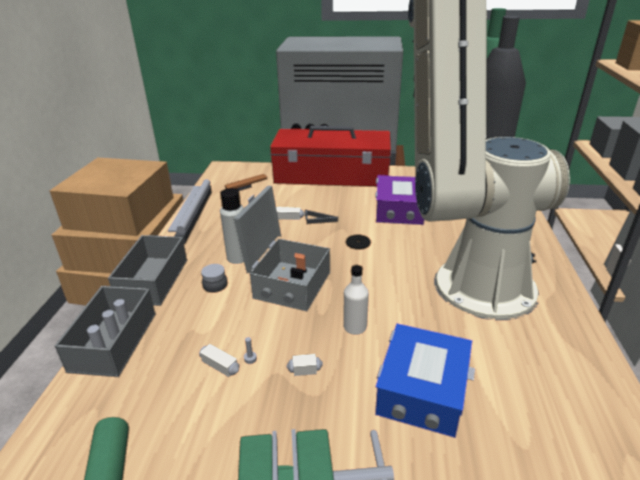

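The top view shows three white bars: (198,180) with the bolt at (204,202), (195,244) which is short, and (422,195) which is long. The one beside the bolt is the middle one. The grey box is at about (300,220). The can stands behind the -y half of the cover and the tin behind the +y half. The wrist camera gives a close look next.

```bash
python3 - <<'E'
from h import *
np.set_printoptions(precision=3,suppress=True)
a=shot("top")
f=onz(a,198,180,.03); print("fuse",f,"bolt",onz(a,204,202,.06))
b=onz(a,298,220,.08);print("box",b,"tin",onz(a,293,150,.05),"can",onz(a,343,140,.21),"bottle",onz(a,238,275,.17))
c=[onz(a,*p,.08) for p in [(268,188),(334,206),(323,254),(262,238)]];print(np.array(c))
p=f.copy();p[2]=.36
ctrl.move_to(p-[0.03,0,0],down(np.pi/2))
w=shot("wrist","w1.png");print(w["M"],w["c"]["fx"],read_time(),read_position())
E
```

```text
fuse [0.607 0.324 0.03 ] bolt [0.539 0.296 0.06 ]
box [0.494 0.037 0.08 ] tin [0.696 0.058 0.05 ] can [ 0.677 -0.073  0.21 ] bottle [0.338 0.176 0.17 ]
[[ 0.579  0.121  0.08 ]
 [ 0.535 -0.06   0.08 ]
 [ 0.404 -0.033  0.08 ]
 [ 0.442  0.131  0.08 ]]
[[ 0.002  0.948  0.318  0.496]
 [ 1.    -0.002  0.     0.323]
 [ 0.001  0.318 -0.948  0.429]
 [ 0.     0.     0.     1.   ]] 420.2334087915679 3.7833 [0.577 0.323 0.36 ]
```

View pics/w1.png

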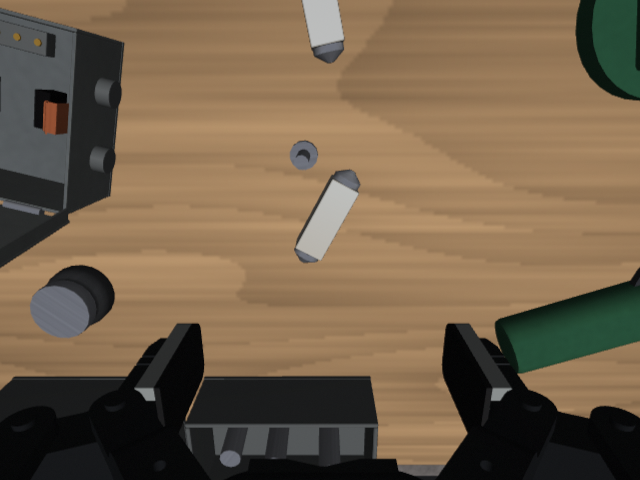

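The wrist view confirms the choice. The middle fuse is centred at about (328,217) with a cap at each end, the bolt is at (303,155), and the short fuse is at (322,30). I'll segment it, then look at the box.

```bash
cat > fuse.py <<'E'
from h import *
def white(s,u0,v0):
    im=s["im"].astype(int);m=((im.min(2)>140)&(im.max(2)-im.min(2)<30)).astype(np.uint8)
    n,l,st,ce=cv2.connectedComponentsWithStats(m)
    k=min((i for i in range(1,n) if st[i,4]>200),key=lambda i:np.hypot(*(ce[i]-[u0,v0])))
    ct=cv2.findContours((l==k).astype(np.uint8),0,2)[0][0]
    P=np.array([onz(s,*p,.03)[:2] for p in ct[:,0].astype(float)],np.float32)
    (c,sz,a)=cv2.minAreaRect(P); b=cv2.boxPoints((c,sz,a));e=[b[1]-b[0],b[2]-b[1]];e=max(e,key=np.linalg.norm)
    return np.array(c),sz,np.arctan2(e[1],e[0])%np.pi
E
python3 - <<'E'
from fuse import *
np.set_printoptions(precision=3,suppress=True)
a=shot("top");print(white(a,198,180))
w=shot("wrist");print(white(w,328,217))
R=down(np.pi/2)
ctrl.move_to([.51,.04,.40],R)
w=shot("wrist","w2.png");print(read_time())
E
```

```text
(array([0.823, 0.627]), (0.02908432111144066, 0.14739452302455902), np.float32(2.0769548))
(array([0.608, 0.327]), (0.0286855585873127, 0.07835306227207184), np.float32(2.6511257))
5.0667
```

View pics/w2.png

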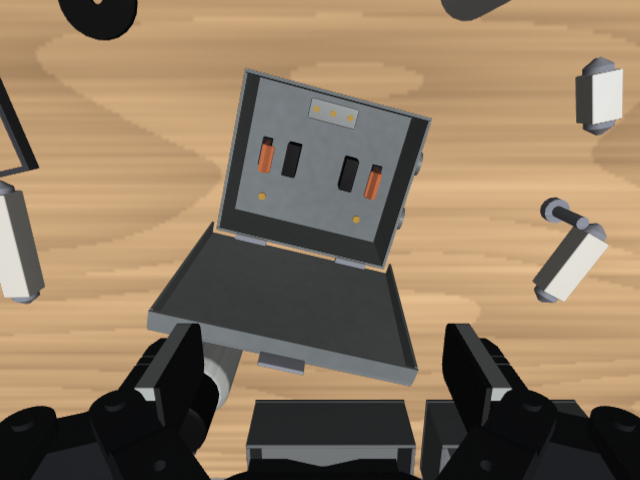

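The box rim corners are at about (246,69), (431,119), (384,268) and (218,230). The black block tops are at (292,158) and (348,173), and the open cover leans back over (285,300), with its tab at (282,363). Next I compute the box frame.

```bash
python3 - <<'E'
from fuse import *
np.set_printoptions(precision=3,suppress=True)
w=shot("wrist")
C=[onz(w,*p,.08)[:2] for p in [(246,69),(431,119),(384,268),(218,230)]]
C=np.array(C);print(C,C.mean(0),[np.linalg.norm(C[i]-C[i-1]) for i in range(4)])
for i,j in((0,1),(3,2)): d=C[j]-C[i];print("yaw",np.arctan2(-d[0],d[1]))
im=w["im"][130:215,250:400]
m=(im.max(2)<32).astype(np.uint8)
n,l,st,ce=cv2.connectedComponentsWithStats(m)
for i in range(1,n):
  if st[i,4]>60: print(st[i],ce[i]+[250,130],onz(w,*(ce[i]+[250,130]),.028)[:2])
o=im.astype(int);m=((o[:,:,0]-o[:,:,2])>60).astype(np.uint8)
n,l,st,ce=cv2.connectedComponentsWithStats(m)
for i in range(1,n):
  if st[i,4]>60: print("clip",st[i],ce[i]+[250,130],onz(w,*(ce[i]+[250,130]),.045)[:2])
cv2.imwrite("pics/w2c.png",cv2.resize(cv2.cvtColor(w["im"][60:280,200:450],cv2.COLOR_RGB2BGR),None,fx=3,fy=3,interpolation=cv2.INTER_CUBIC)[:600])
E
```

```text
[[ 0.403 -0.024]
 [ 0.444  0.138]
 [ 0.587  0.103]
 [ 0.547 -0.06 ]] [0.495 0.039] [np.float64(0.1484035048346562), np.float64(0.16711835532476133), np.float64(0.14684991245383308), np.float64(0.16698030713891826)]
yaw -0.24848753557835096
yaw -0.23918967711673225
[39 12 13 35 75] [295.787 152.24 ] [0.479 0.014]
[ 88  26  20  32 106] [345.132 167.415] [0.495 0.065]
clip [  7  14  17  29 337] [265.181 158.234] [ 0.483 -0.016]
clip [114  42  18  28 315] [372.273 185.4  ] [0.51  0.092]
```

View pics/w2c.png

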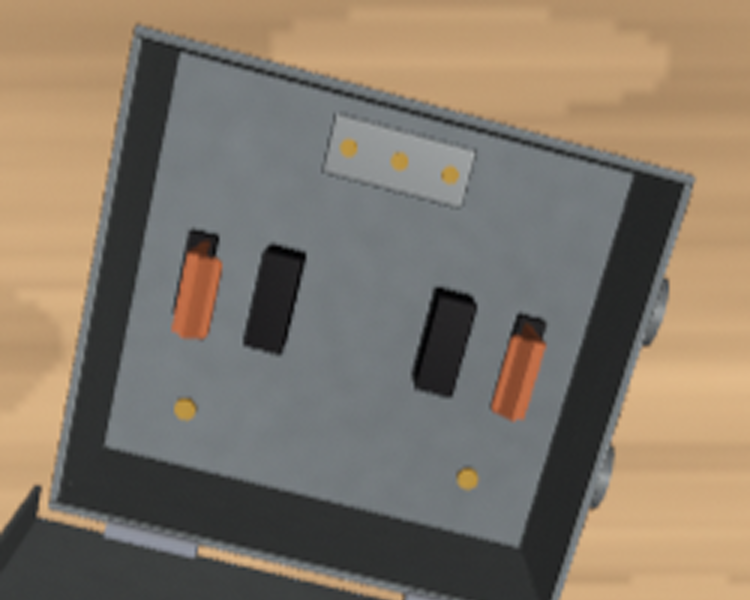

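The rim corners and the clips agree: box centre (0.496, 0.039), yaw -0.244. Now I go above the fuse, re-measure from close by, and grip.

```bash
python3 - <<'E'
from fuse import *
np.set_printoptions(precision=3,suppress=True)
w=shot("wrist")
L,Rr=[onz(w,*p,.03)[:2] for p in((292.3,161),(349.3,175))];print("blocks",L,Rr,(L+Rr)/2,np.arctan2(-(Rr-L)[0],(Rr-L)[1]))
c=np.array([.608,.327]);a=2.651-np.pi/2
for jaw,q in((a,(.608,.327,.08)),(-.244,(.496,.039,.12)),(a+np.pi,(.608,.327,.08)),(np.pi-.244,(.496,.039,.12))): 
    print(jaw,kin.solve_ik(list(q),down(jaw)))
ctrl.move_to([*c,.22],down(a))
w=shot("wrist","w3.png");u=proj(w,[*c,.03]);c2,sz,ax=white(w,*u);print(u,c2,sz,ax,read_time())
E
```

```text
blocks [0.488 0.01 ] [0.502 0.069] [0.495 0.04 ] -0.23947252042885894
1.0802036732051032 [ 0.491  0.701  1.614 -0.     0.826 -0.589]
-0.244 [ 0.075  0.423  2.041 -0.     0.677  0.319]
4.221796326794896 [ 0.491  0.701  1.614 -0.     0.826  2.553]
2.8975926535897933 [ 0.075  0.423  2.041 -0.     0.677 -2.822]
[322.29  233.349] [0.608 0.327] (0.028308477252721786, 0.07700841128826141) 2.6493933 6.5417
```

View pics/w3.png

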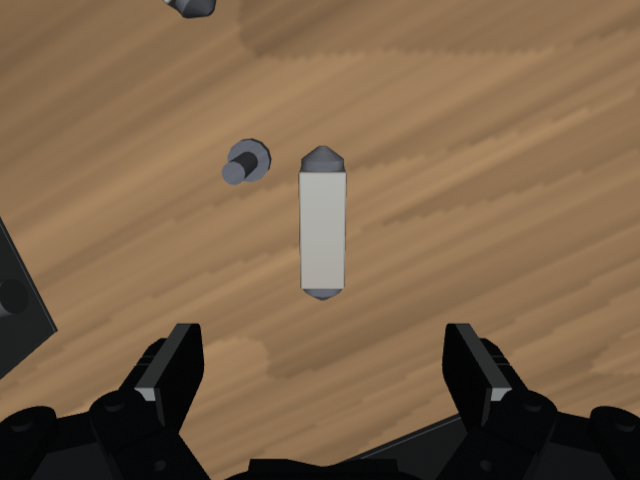

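The fuse is centred at (322,231) between the jaws, with the bolt at (245,160), clear of the pads' path. I'll grip and lift.

```bash
python3 - <<'E'
from fuse import *
np.set_printoptions(precision=3,suppress=True)
a=2.650-np.pi/2
eoat.grip(.75)
ctrl.movel([.608,.327,.10],down(a),rate=.12)
print(ctrl.movel([.608,.327,.077],rate=.05,max_force=15))
eoat.grip(0);print(read_grip_width(),read_position(),read_time())
ctrl.movel([.608,.327,.34],rate=.2)
print(read_grip_width(),read_ft_force())
ctrl.move_to([.4955,.0393,.34],down(-.243))
ctrl.movel([.4955,.0393,.20],rate=.15)
w=shot("wrist","w4.png");print(read_time(),read_position(),read_grip_width())
E
```

```text
False
0.3349982634282526 [0.608 0.327 0.078] 9.0583
0.34038675514250677 [-0.494 -0.157 -1.961]
12.8417 [0.496 0.039 0.201] 0.34082803104392767
```

View pics/w4.png

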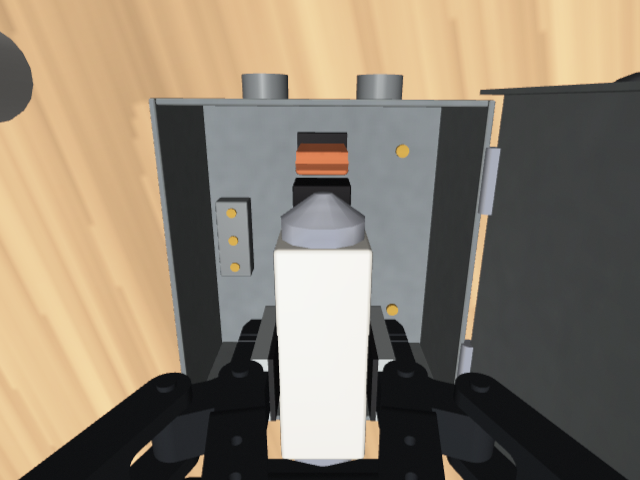

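The fuse is held square and lined up with the clip, with its tip at (323,194) and the clip at (322,158). I check it numerically along y, correct, then press.

```bash
python3 - <<'E'
from fuse import *
np.set_printoptions(precision=4,suppress=True)
y=-.243;A=np.array([[np.cos(y),np.sin(y)],[-np.sin(y),np.cos(y)]]);c=np.array([.4955,.0393])
w=shot("wrist")
loc=lambda u,v,z:A@(onz(w,u,v,z)[:2]-c)
print("tip (54)",loc(323,194,.139),"wall top outer (85)",loc(322,99,.08),"block (centre 31.. far 38)",loc(322,180,.03),"rim corners x -75/75",loc(152,99,.08),loc(494,101,.08))
E
```

```text
tip (54) [0.0012 0.0547] wall top outer (85) [0.0008 0.0835] block (centre 31.. far 38) [0.0008 0.0398] rim corners x -75/75 [-0.0718  0.0835] [0.0745 0.0826]
```

```bash
python3 - <<'E'
from fuse import *
np.set_printoptions(precision=3,suppress=True)
p=[.4958,.0393]
print(ctrl.movel([*p,.132],rate=.12,max_force=20),read_position(),read_ft_force())
for z in (.126,.121,.116,.111,.107,.1055):
    s=ctrl.movel([*p,z],rate=.03,max_force=35);print(s,read_position()[2],read_ft_force())
    if s:break
w=shot("wrist","w5.png");print(read_time(),read_grip_width())
E
```

```text
False [0.496 0.039 0.132] [-0.698 -0.005 -1.602]
False 0.12660009012920267 [ 0.458 -2.982  0.269]
False 0.12135038314853572 [ 0.199 -1.38   1.216]
False 0.11518797516613362 [-1.065 -0.971 -5.649]
False 0.11026435303059243 [-0.306  1.096 -8.562]
True 0.10744819358292163 [-0.185  0.306  7.776]
15.175 0.33713027008144875
```

View pics/w5.png

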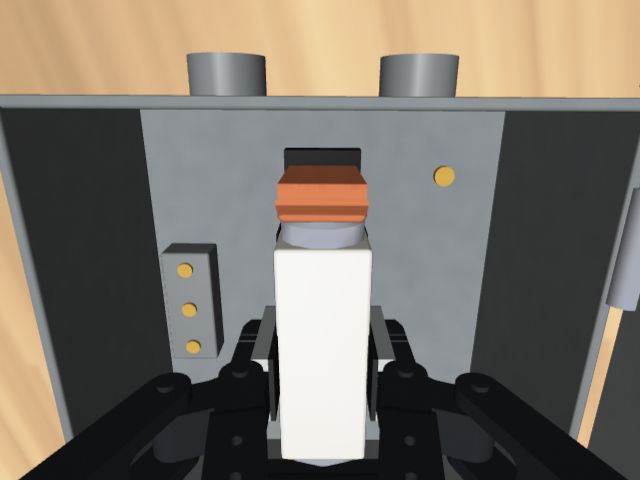

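The fuse is snapped in. The clip nose at (322,210) lies over the taper, and the force went down and then turned to block contact. I release, back off and look.

```bash
python3 - <<'E'
from fuse import *
np.set_printoptions(precision=4,suppress=True)
eoat.grip(.8);ctrl.pause(.3);print(read_ft_force())
ctrl.movel([.4958,.0393,.26],rate=.15)
ctrl.move_to([.51,.04,.40],down(np.pi/2))
w=shot("wrist","w6.png");print(read_time(),repr(w["M"]))
c2,sz,ax=white(w,320,167)
u=proj(w,[.4958,.0393,.06])
# fuse top at z=.06
im=w["im"].astype(int);m=((im.min(2)>140)&(im.max(2)-im.min(2)<30)).astype(np.uint8);m[:, :240]=0;m[:,410:]=0;m[:120]=0;m[240:]=0
n,l,st,ce=cv2.connectedComponentsWithStats(m);k=1+np.argmax(st[1:,4])
ct=np.vstack([c for c in cv2.findContours((l==k).astype(np.uint8),0,2)[0]])
for z in(.06,):
  P=np.array([onz(w,*p,z)[:2] for p in ct[:,0].astype(float)],np.float32);print(u,ce[k],cv2.minAreaRect(P))
E
```

```text
[-1.3429  0.2329  0.2801]
18.75 array([[ 0.0015,  0.9484,  0.3171,  0.4285],
       [ 1.    , -0.0017,  0.0004,  0.0402],
       [ 0.0009,  0.3171, -0.9484,  0.4684],
       [ 0.    ,  0.    ,  0.    ,  1.    ]])
[321.4843 174.5382] [321.7595 174.1606] ((0.49599018692970276, 0.04022786766290665), (0.08910553902387619, 0.02963937819004059), 76.02215576171875)
```

View pics/w6.png

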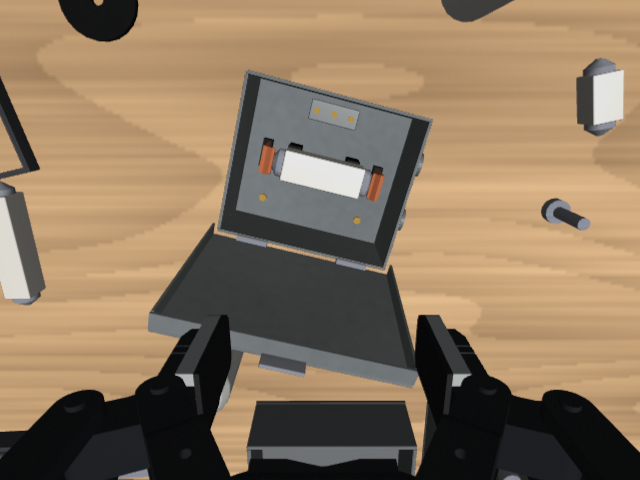

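The fuse lies home at (0.496, 0.040), against a box centre of (0.496, 0.039), and the cover is still open. Its edge middle is at about (282,359). I compute the cover angle, go behind its tin-side half with shut fingers, and sweep it closed along the arc.

```bash
cat > cov.py <<'E'
from h import *
y=-.243;X=np.array([np.cos(y),np.sin(y),0]);Y=np.array([-np.sin(y),np.cos(y),0]);Z=np.array([0,0,1.])
H=np.array([.4958,.0395,.08])+.077*X
R=down(np.pi/2+y)
def W(x,yy,z): return H+x*X+yy*Y+np.array([0,0,z])
E
python3 - <<'E'
from cov import *
np.set_printoptions(precision=3,suppress=True)
w=shot("wrist")
o,d=ray(w,282,359);t=-((o-H)@Y)/(d@Y)
q=o+d*t-H;print("plane y=0 unstable:",q@X,q[2])
# corner-free: radius condition along ray, in x-z
best=min(np.linspace(1,2,400),key=lambda th:np.hypot(*(proj(w,W(-.154*np.cos(th)+.0035*np.sin(th),0,.154*np.sin(th)+.0035*np.cos(th)))-[282,359])))
print("theta",best)
a=shot("top")
for n,u,v,z in(("can",343,140,.21),("tin",293,150,.05)):
  q=onz(a,u,v,z)-H;print(n,q@X,q@Y)
xe=-.154*np.cos(best)+.0035*np.sin(best);ze=.154*np.sin(best);print(xe,ze)
eoat.grip(0)
P=W(xe+.045,.052,.05)
ctrl.move_to([*P[:2],.36],R)
s=shot("wrist");print(read_time(),read_qpos(),read_position())
P=W(xe+.045,.052,ze-.022+.073)
print(P,ctrl.movel(P,rate=.15,max_force=8),read_position(),read_time())
shot("side","s2.png")
E
```

```text
plane y=0 unstable: 0.05666975971797557 0.0966155223016968
theta 1.669172932330827
can 0.126010094082407 -0.0658738229399143
tin 0.11304318779610494 0.06655347447672767
0.018608649469821856 0.15325539815759764
20.175 [ 0.084  0.342  1.522 -0.     1.278 -1.244] [0.644 0.056 0.36 ]
[0.645 0.056 0.284] False [0.645 0.056 0.285] 20.8333
```

View pics/s2.png

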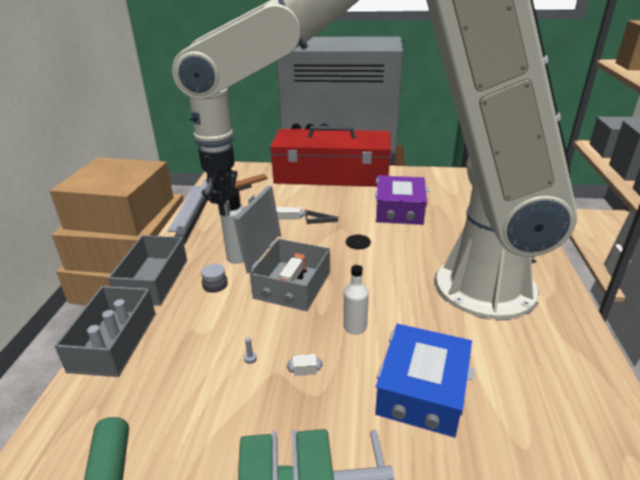

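The side view shows the shut fingers at about (230,205), behind the cover's top edge and clear of the tin at (213,277). I start the sweep.

```bash
python3 - <<'E'
from cov import *
np.set_printoptions(precision=2,suppress=True)
yy=.052; p=read_position(); z=p[2]-H[2]
def go(P,rate=.07,mf=20):
    s=ctrl.movel(P,rate=rate,max_force=mf); print(s,np.round(read_position(),3),np.array([X,Y,Z])@read_ft_force()); return s
def arc(th,r=.12,extra=0): return W(-r*np.cos(th)+.0035*np.sin(th)+.011,yy,r*np.sin(th)+.0035*np.cos(th)+.073-extra)
ok=True
x0=(np.array(p)-H)@X
for x in (.031,.011,-.004): 
    if go(W(x,yy,z)): ok=False;break
if ok:
  for th in np.arange(1.35,.29,-.15):
    if go(arc(th)): break
print(read_time())
shot("side","s3.png")
E
```

```text
False [0.61 0.06 0.29] [ 0.15 -0.26  0.25]
False [0.59 0.07 0.29] [ 0.88  0.55 -0.02]
False [0.58 0.07 0.29] [-0.23 -0.17  0.53]
False [0.57 0.07 0.27] [ 0.25  0.11 -0.59]
False [0.55 0.08 0.27] [-0.1   0.67  0.29]
False [0.54 0.08 0.26] [-0.5  -0.64 -0.32]
False [0.52 0.09 0.25] [ 0.3  -0.47  0.99]
False [0.51 0.09 0.24] [ 0.73 -0.18  0.59]
False [0.5  0.09 0.22] [-0.94  0.79 -0.6 ]
False [0.49 0.09 0.21] [-0.69  0.66 -0.19]
False [0.48 0.1  0.19] [-0.3  -0.45 -0.06]
25.55
```

View pics/s3.png

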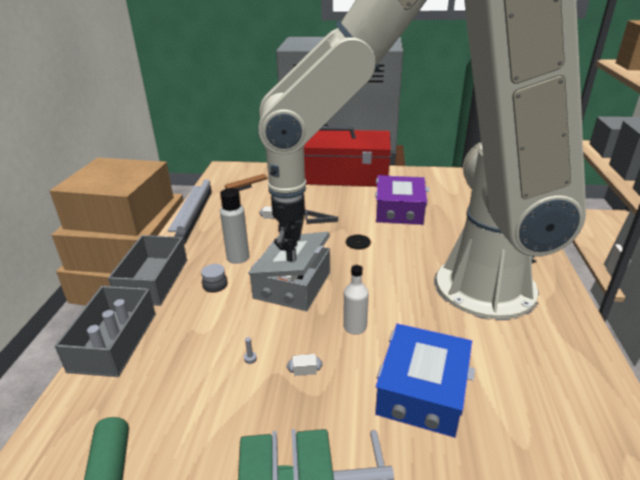

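The cover is nearly closed, with the finger at (290,255) on its top face. I finish gently with a force stop, then back off and check.

```bash
python3 - <<'E'
from cov import *
np.set_printoptions(precision=3,suppress=True)
yy=.052
def go(P,rate=.05,mf=18):
    s=ctrl.movel(P,rate=rate,max_force=mf); print(s,np.round(read_position(),3),np.array([X,Y,Z])@read_ft_force()); return s
def arc(th,e=0,r=.12): return W(-r*np.cos(th)+.0035*np.sin(th)+.011,yy,r*np.sin(th)+.0035*np.cos(th)+.073-e)
for th,e in ((.2,0),(.1,0),(0,0),(0,.004),(0,.008)):
    if go(arc(th,e)): break
p=np.array(read_position())
ctrl.movel(p+[0,0,.12],rate=.15)
ctrl.move_to([.50,.04,.40],down(np.pi/2))
w=shot("wrist","w7.png");print(read_time())
for P in [(-.154,-.089,.0035),(-.154,.089,.0035)]: print(proj(w,W(*P)))
E
```

```text
False [0.48  0.097 0.18 ] [-0.292  0.288 -0.49 ]
False [0.478 0.097 0.168] [-0.125  0.685  0.663]
True [0.477 0.098 0.156] [-1.177 -0.707  8.793]
28.325
[242.123  78.525]
[440.081 129.967]
```

View pics/w7.png

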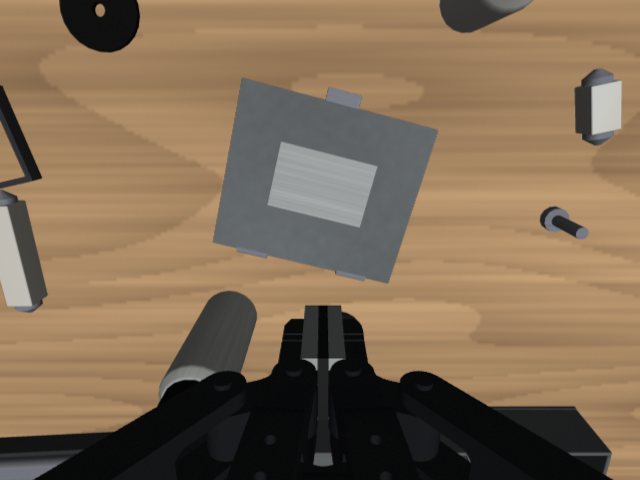

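The cover lies flat. Its front corners at (242,78) and (438,130) match the predicted closed corners within about 2 px, and the finger stopped on hard contact at the closed height. I'm handing in.

```bash
python3 - <<'E'
from bench import *
print(read_ft_force(),read_time());order.sign_off();print("done")
E
```

```text
[-0.28250115  0.33232698 -0.29180067] 28.325
the job is handed in; nothing more can be done
done
```

I snapped the middle fuse home between the clips, let it go, and closed the cover gently. I handed the job in at 28.3 s; it reports no verdict.

- **Fuse:** after release it measured at (0.496, 0.040), against a box centre of (0.496, 0.039). The pressing force dropped as the clips snapped over, then turned to hard contact with the blocks. The +y clip's nose was seen lying over the fuse's taper.
- **Fuse length reading:** that last measurement gave the white body as 89 mm long instead of 80 mm, probably because the mask took in part of the bright caps. The centre and direction still agreed with the box.
- **Cover:** I pushed it shut along its arc at 0.05–0.07 m/s. The finger hit a firm stop with its tip at about 83 mm, the closed height. In the last picture the front corners were within about 2 px of where a closed cover should be. I had no direct reading of the cover angle.
- **Other objects:** nothing else looked moved or knocked over in the last pictures, though the tin was hidden in the very last one. I judged this by eye and did not measure it. The arm was clear of everything when I handed in.

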